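# Work the bean dispenser's gate, then hold its portion slide at the mark

## Robot

A 6-joint arm with a two-finger parallel gripper is mounted at the origin on a cart in front of the work surface, level with it; the furniture and walls round the work are solid. World frame = base frame: x ahead of the robot, y to its left, z up, the work surface at z = 0. Lengths are in m, angles in rad, forces in N, time in s.
With the tool pointing down it reaches from about 0.275 to 0.825 m from the base axis. Payload 4.9 kg.
Tool frame: the origin (TCP) lies on the centre line of the jaws, within the pads' length; the fingertips stand 22 mm ahead of it and the grasp point (between the pads) lies 3 mm ahead of it (r.tip_reach is the z of the fingertips in the tool frame, in m); z points along the fingers, y is the direction in which the jaws open and shut (so a half turn about z gives the same grasp; the last joint's range is limited). The gripper opens to 85 mm and grips with 20 to 120 N. Pads are 22 mm wide; open, the fingers measure 114 mm over their backs; the gripper's body (76 mm by 85 mm) begins 54 mm behind the grasp point. The pads swing forward as they close: fully open they stand 13 mm farther back than shut.
Start: joints at [1.006, 0.326, -0.193, 1.052, 0, 1.437], TCP at [0.23, 0.5, 0.23] pointing down, gripper open.
Joint ranges: [-2.65, 2.65], [-0.97, 1.79], [-1.3, 1.35], [-1.93, 2.1], [-1.47, 1.37], [-3.14, 3.14]. Speed limits (rad/s): [2.57, 2.57, 3.14, 3.14, 3.14, 3.14].

## Interface

Orientations are given as a 3x3 rotation matrix whose columns are the frame's x, y, z axes.
In Python, from station import r gives the robot as it stands. The module is installed in compiled form; this text tells all that it offers.
- The arm moves only by the tool play_rows, never from a script. Its argument "deltas" is a list of rows, each an object with "grip": the closure, from -1 (fully open) to 1 (shut); "offset": the shift along the world's x, y, z in m, a list of three; "twist": the turn about the world's z in degrees. A call has 1 to 20 rows; each row shifts and turns the commanded pose from where the row before left it; what a row does not reach is not made up. A row lasts 1/8 s, in which the tool goes at most 62.5 mm and 10.7 degrees, less where a joint would pass 70% of its speed; a pose out of reach is approached as far as the arm can. A call with a gripper value outside its range is refused whole. The fingers move at their own pace and stop on an object; "newtons" is the grip in N (left out, the last holds). Time passes only in rows, so rows that do not move let the fingers close. It gives the time, the measured TCP pose, the force and the opening at its end, in the units of the state.
- r.sense(): the state, without advancing time (a new reading comes with each control period).
- r.camera(name): name is "scene" or "top"; returns a dict with "color" (480x640x3 uint8, red, green, blue), "fovy" (degrees; the focal length in pixels is half the picture's height over the tangent of half this angle, whatever the lens; pixels are square), "cx", "cy" (the principal point, pixels), "xyz" and "rotation" of the camera in the world. Camera axes: x right, y down, z forward; pixel columns grow to the right and rows downward; lengths in m; the calibration is good to about 2 mm. A picture is of the moment at which its call begins. There is no depth.
- r.finish_job(): hands the job in, once; it reports no verdict.
The state is a dict: "time_s": time; "joint_pos": joint angles; "joint_vel": joint speeds; "joint_torque": joint torques, N m; "eef_pos": TCP position; "orientation": TCP orientation; "contact_force": force on the tool from outside, world axes, zero at the start; "moment": the same for the moment, N m; "gripper_width": finger opening in m.
Only numpy, scipy, OpenCV 4.12 (cv2) and the standard library are available. Lean on these libraries where they do the work, as an engineer would, in place of code of your own. Each camera call takes 0.05 s, during which the arm holds its last target. There are 200 camera calls.

## Task

I have just washed the empty bean dispenser and want to brush out its chute. Free its gate first: pull the round black knob all the way out and push it fully home again. Then pull the blue spring-return grip out until its blue pointer on top lines up with the red marker, and finish holding it there, still gripped; leave the marker where it is set, and do not disturb the mug or the other loose things.

Things in the scene. Friction and masses are not known exactly. Their poses are not given: they have to be found in the camera images.
- dispenser: White bean dispenser, fixed. Origin: on the worktop under the middle of its front face; x runs back, y left, z up. Low housing 220 wide, 75 high, x 0 to 200; tower with hopper on it from x 116, 293 high. A chute sticks out of the tower's right side to y = -180, z over 96. Two knobs on 10 mm stems stick out of the front, at y = +60 (black gate knob) and -60 (blue grip); both pull out along -x.
- gate_slide (a joint): How far the black gate knob is out, m: 0 = fully home (hard stop), 0.035 = fully out (hard stop). It may start up to 0.010 out. Stiff: about 5 N of friction, no spring, stays where it is left.
- gate_grip (a point): Centre of the round black gate knob, 28 diameter, its axis along the dispenser's x, 24 long; at home its centre is 55 in front of the face and 46 above the worktop, with 43 of free space (less the 6 mm bushing) between knob and face.
- portion_slide (a joint): How far the blue grip is out, m: 0 = home (where it starts), 0.060 = hard stop. A spring pulls it home: about 6 N at home, 120 N/m more as it comes out (about 11 N at 0.040); let go, it snaps back.
- portion_grip (a point): Centre of the blue grip, a rounded block 24 (x) by 26 (y) by 30 (z); at home its centre is 55 in front of the face and 46 above the worktop.
- portion_pointer (a point): Tip of the thin blue pointer (3 mm thick) that rides with the blue grip on top of the housing, 79 above the worktop; with the grip at home it is 95 behind the front face.
- mark_tip (a point): Tip of the red marker (3 mm thick, with a 10 x 12 tab) on the scale on top of the housing, just right of the pointer, 79 above the worktop; its axes are those of the dispenser. Set anew each time to 22 to 42 in front of the pointer's home position.
- marker (a joint): Where the red marker is set, m: the value that joint portion_slide has when pointer and marker line up. It can be pushed by mistake with about 4 N; leave it.
- mug: Striped mug, loose, 86 x 116 x 90 high, under the chute to the right of the dispenser; origin under the middle of cup and handle together.
- lemon: Lemon, 78 x 55 x 56, loose, left on the worktop; origin under its centre.
- garlic: Garlic bulb, 60 x 57 x 58, loose, at the front left; origin under its centre.
- tape_roll: Roll of tape, 96 x 95 x 25, lying loose on the right; origin under its centre.
- keys: Bunch of keys, 110 x 121 x 8, loose at the front right; origin under its centre.
- teaspoon: Teaspoon, 130 x 27 x 11, loose at the front edge on the left; origin under its centre.

How it is judged:
On the way, in this order (a step that is already met when the one before it is completed fails the run):
1. the black gate knob is pulled all the way out (value of joint gate_slide above 0.031 m), for 0.1 s.
2. the black gate knob is pushed fully home (value of joint gate_slide below 0.003 m), for 0.1 s.
3. the blue grip is gripped and pulled out until its pointer is at the red marker (x of portion_pointer in the frame of mark_tip between -0.004 and 0.004 m and contact force between the fingers and portion_slide above 2 N), for 0.2 s.
At the end, for the whole second after the job is handed in: The fingers hold the blue grip (more than 2 N) still (under 10 mm/s), its pointer within 4 mm of the red marker along the slide; the black gate knob is home to within 3 mm (all of step 3 and velocity of joint portion_slide between -0.01 and 0.01 m/s and value of joint gate_slide below 0.003 m); the arm keeps its last pose, push and grip.
It fails at once if the red marker is shifted more than 3 mm (distance of mark_tip from where it was at the start of the episode above 0.003 m).
It fails at once if the mug or another loose thing is moved more than 20 mm (distance of any of mug, lemon, garlic, tape_roll, keys, teaspoon from where it was at the start of the episode above 0.02 m).
It also fails if it takes over 56 s, if anything falls off the work surface, if the arm or the gripper's body presses on something with over 40 N, if the wrist force passes 120 N, or if a joint passes its speed limit or range.

## Working session

There is one attempt and no reset: what is moved stays moved. The work goes in short steps, Python scripts to look and compute and a tool call to move; the robot and the scene stay as the last step left them, time stands still between calls to the robot, and variables do not carry over. Pictures are saved under pics/ and viewed, about 8 in all and at most 12, crops included, and the job is handed in when it is done.

Besides the shell and the picture viewer there is one more tool, called after "Call:" as name([rows], argument=value, ...), one row to a line, values as JSON. play_rows: Moves the arm, as the interface text tells. Its arguments: {"type":"object","properties":{"deltas":{"type":"array","items":{"type":"object","properties":{"grip":{"type":"number"},"offset":{"type":"array","items":{"type":"number"}},"twist":{"type":"number"}}}},"newtons":{"type":"number"}},"required":["deltas"]}

```bash
mkdir -p pics; cat > h.py <<'E'
import numpy as np, cv2
from station import r
def save(n,name,crop=None,s=1):
    c=r.camera(n); im=c["color"]
    if crop: x0,y0,x1,y1=crop; im=im[y0:y1,x0:x1]
    im=cv2.resize(im,None,fx=s,fy=s,interpolation=cv2.INTER_CUBIC)
    cv2.imwrite(f"pics/{name}.png",im[:,:,::-1]); np.savez(f"pics/{name}.npz",**{k:c[k] for k in c}); return c
def f(c): return 240/np.tan(np.radians(c["fovy"])/2)
def ray(c,u,v):
    return np.array(c["rotation"])@np.array([(u-c["cx"])/f(c),(v-c["cy"])/f(c),1.])
def onz(c,u,v,z):
    d=ray(c,u,v); o=np.array(c["xyz"]); return o+d*(z-o[2])/d[2]
def proj(c,p):
    q=np.array(c["rotation"]).T@(np.array(p)-c["xyz"]); return q[:2]/q[2]*f(c)+[c["cx"],c["cy"]]
E
python3 - <<'E'
from h import *
for n in("scene","top"):
    c=save(n,n+"0"); print(n,c["fovy"],c["cx"],c["cy"],c["xyz"],np.round(c["rotation"],3).tolist())
s=r.sense();print(s["eef_pos"],np.round(s["orientation"],3).tolist(),s["gripper_width"],r.tip_reach)
E
```

```text
scene 47.86976688162267 313.73277178180774 247.75414967091908 [ 0.0925101  -0.70216023  1.0751297 ] [[0.821, -0.428, 0.379], [-0.572, -0.617, 0.541], [0.001, -0.661, -0.751]]
top 47.01243352857364 314.3903947861367 244.01000272320317 [0.18957705 0.16396481 1.48000094] [[-0.378, -0.883, 0.278], [-0.926, 0.36, -0.116], [0.002, -0.301, -0.954]]
[0.22936654 0.49931613 0.22896998] [[-0.909, 0.418, -0.001], [0.418, 0.909, -0.001], [0.0, -0.002, -1.0]] 0.08577811778133554 0.022
```

View pics/top0.png

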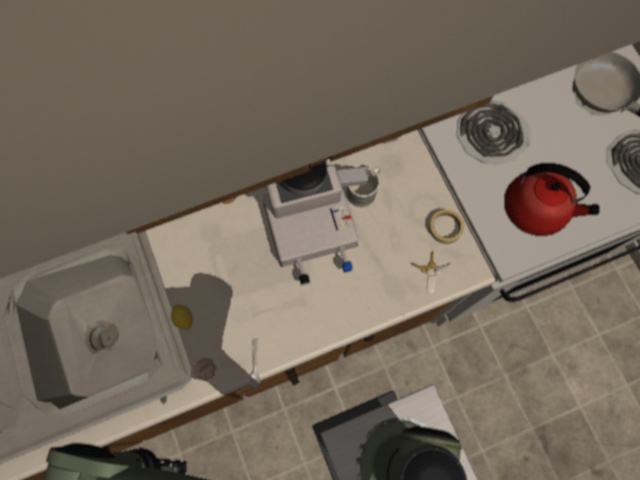

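View pics/scene0.png

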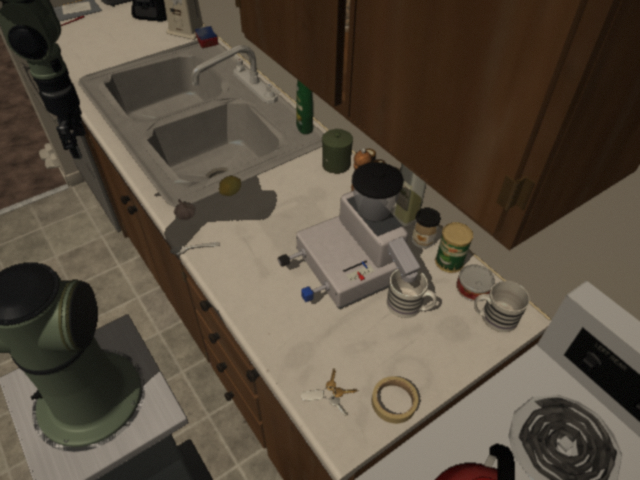

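The top view shows the dispenser around (312,225), with the black knob at (304,278) and the blue grip at (347,266). In the scene view the knob is at (284,260), the grip at (307,294), and the pointer and marker near (357,270). Next I'll zoom in.

```bash
python3 - <<'E'
from h import *
save("top","topc",(255,160,395,295),5.5); save("scene","scc",(270,210,420,320),5.3)
E
```

```text
(no output)
```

View pics/topc.png

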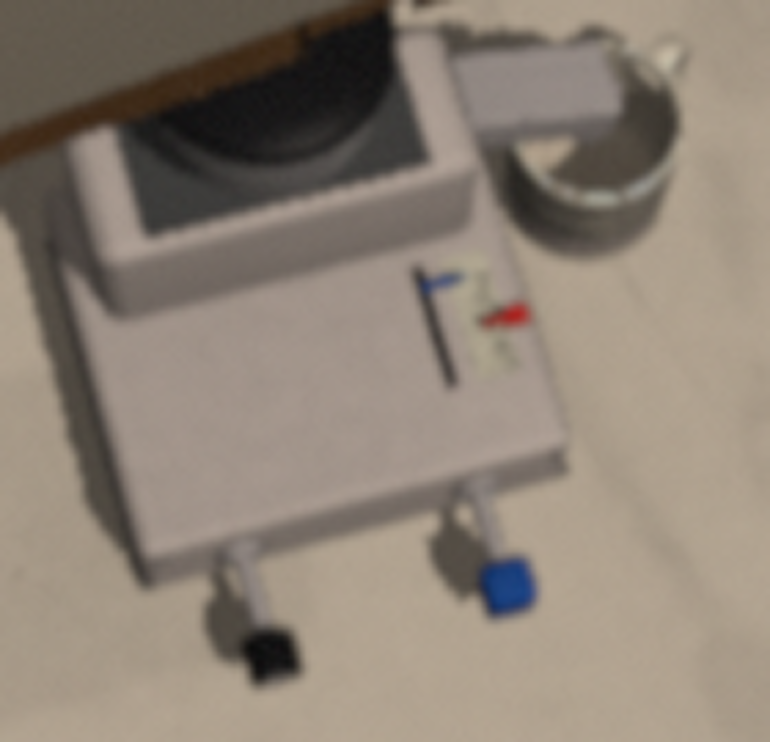

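View pics/scc.png

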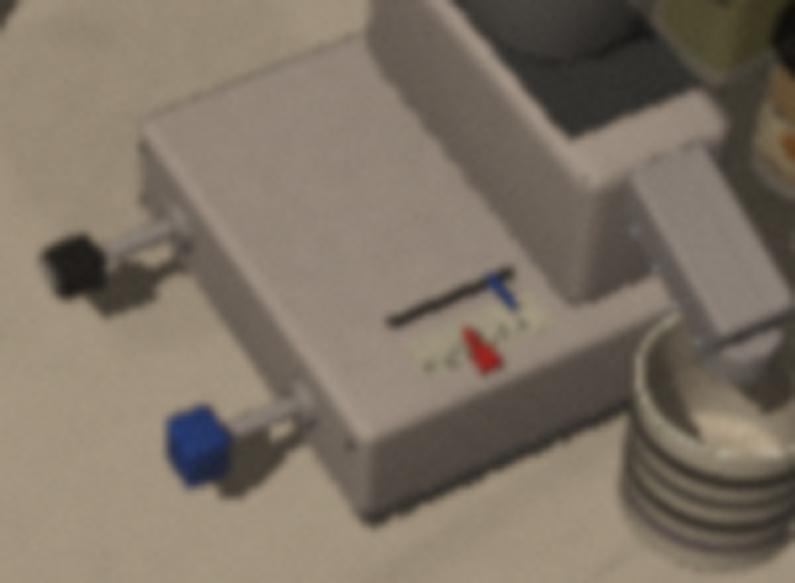

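The crops show these features (crop pixels):

| Feature | Top | Scene |
|---|---|---|
| Front top corners | (148,557), (567,440) | (145,128), (370,443) |
| Pointer tip | (462,277) | (516,308) |
| Marker tip | (483,321) | (467,330) |
| Blue grip | (508,587) | (200,445) |
| Black knob | (272,657) | (75,265) |

I'll fit the pose from these.

```bash
cat > fit.py <<'E'
from h import *
from scipy.optimize import least_squares
T=dict(np.load("pics/topc.npz"));S=dict(np.load("pics/scc.npz"))
t=lambda u,v:np.array([255+(u+.5)/5.5-.5,160+(v+.5)/5.5-.5])
s=lambda u,v:np.array([270+(u+.5)/5.3-.5,210+(v+.5)/5.3-.5])
def W(p,q): c,n=np.cos(p[2]),np.sin(p[2]); return np.array([p[0]+c*q[0]-n*q[1],p[1]+n*q[0]+c*q[1],q[2]])
obs=[(T,t(148,557),lambda p:(0,.11,.075)),(T,t(567,440),lambda p:(0,-.11,.075)),
(S,s(145,128),lambda p:(0,.11,.075)),(S,s(370,443),lambda p:(0,-.11,.075)),(S,s(372,520),lambda p:(0,-.11,0)),
(T,t(508,587),lambda p:(-.055,-.06,.048)),(S,s(200,445),lambda p:(-.055,-.06,.046)),
(T,t(272,657),lambda p:(-.055-p[3],.06,.048)),(S,s(75,265),lambda p:(-.055-p[3],.06,.046)),
(T,t(462,277),lambda p:(.095,p[5],.079)),(S,s(516,308),lambda p:(.095,p[5],.079)),
(T,t(483,321),lambda p:(.095-p[4],p[6],.079)),(S,s(467,330),lambda p:(.095-p[4],p[6],.079))]
fun=lambda p:np.concatenate([proj(c,W(p,q(p)))-o for c,o,q in obs])
o=onz(T,*t(360,500),.075)
R=least_squares(fun,[o[0],o[1],0.,0,.03,-.06,-.07]);p=R.x
if __name__=="__main__":
    print(np.round(p,4),np.degrees(p[2])); print(np.round(R.fun.reshape(-1,2),1).tolist())
    print("gate",W(p,(-.055-p[3],.06,.046)),"grip",W(p,(-.055,-.06,.046)))
E
python3 fit.py
```

```text
[ 0.5788 -0.0156 -0.1067  0.0037  0.0276 -0.0804 -0.0823] -6.1132257796353775
[[-1.1, -0.5], [2.1, -1.1], [-2.1, -3.1], [-0.4, -1.2], [-2.0, 3.0], [0.4, -1.2], [0.3, -0.2], [0.8, -0.6], [-0.3, 0.2], [0.4, -1.0], [0.2, -0.9], [0.2, -0.0], [-0.1, -0.2]]
gate [0.52683244 0.05030171 0.046     ] grip [ 0.51770906 -0.06940745  0.046     ]
```

Call:
play_rows([
  {"grip": -1, "offset": [0.02, -0.03, 0], "twist": 1.86},
  {"grip": -1, "offset": [0.03, -0.045, 0], "twist": 1.86},
  {"grip": -1, "offset": [0.03, -0.045, 0], "twist": 1.86},
  {"grip": -1, "offset": [0.03, -0.045, 0], "twist": 1.86},
  {"grip": -1, "offset": [0.03, -0.045, 0], "twist": 1.86},
  {"grip": -1, "offset": [0.03, -0.045, 0], "twist": 1.86},
  {"grip": -1, "offset": [0.03, -0.045, 0], "twist": 1.86},
  {"grip": -1, "offset": [0.03, -0.045, 0], "twist": 1.86},
  {"grip": -1, "offset": [0.03, -0.045, 0], "twist": 1.86},
  {"grip": -1, "offset": [0.03, -0.045, 0], "twist": 1.86},
  {"grip": -1, "offset": [0.007, -0.014, -0.05]},
  {"grip": -1, "offset": [0, 0, -0.03]},
  {"grip": -1, "offset": [0, 0, 0]},
  {"grip": -1, "offset": [0, 0, 0]},
], newtons=50)

```text
validation failed for argument at $.de...
```

```bash
python3 - <<'E'
from h import *
s=r.sense();R=s["orientation"];print(s["time_s"],s["eef_pos"],np.degrees(np.arctan2(R[1][1],R[0][1])),np.round(s["joint_pos"],2))
a=save("scene","s2",(225,180,425,330),4)
E
```

```text
0.2 [0.22949873 0.49946064 0.22918923] 65.31468107728742 [ 1.01  0.33 -0.19  1.05  0.    1.44]
```

View pics/s2.png

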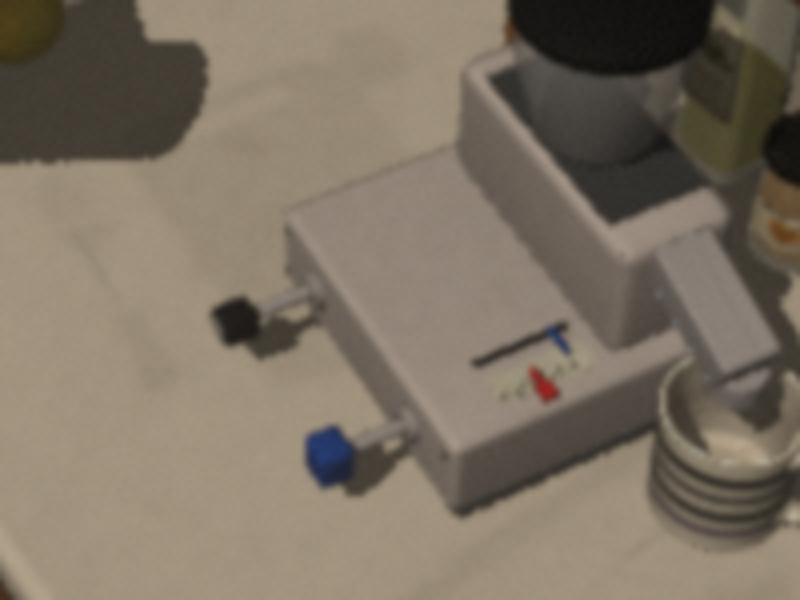

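The move was refused, probably because some rows had no twist. The picture shows the scene as before, with the knob at (235,320) and the grip at (330,457). I'll resend with every field filled in.

Call:
play_rows([
  {"grip": -1, "offset": [0.02, -0.03, 0], "twist": 1.86},
  {"grip": -1, "offset": [0.03, -0.045, 0], "twist": 1.86},
  {"grip": -1, "offset": [0.03, -0.045, 0], "twist": 1.86},
  {"grip": -1, "offset": [0.03, -0.045, 0], "twist": 1.86},
  {"grip": -1, "offset": [0.03, -0.045, 0], "twist": 1.86},
  {"grip": -1, "offset": [0.03, -0.045, 0], "twist": 1.86},
  {"grip": -1, "offset": [0.03, -0.045, 0], "twist": 1.86},
  {"grip": -1, "offset": [0.03, -0.045, 0], "twist": 1.86},
  {"grip": -1, "offset": [0.03, -0.045, 0], "twist": 1.86},
  {"grip": -1, "offset": [0.03, -0.045, 0], "twist": 1.86},
  {"grip": -1, "offset": [0.007, -0.014, -0.05], "twist": 0},
  {"grip": -1, "offset": [0, 0, -0.03], "twist": 0},
  {"grip": -1, "offset": [0, 0, 0], "twist": 0},
  {"grip": -1, "offset": [0, 0, 0], "twist": 0},
], newtons=50)

```text
time_s: 2.0
eef_pos: [0.5273, 0.051, 0.1508]
orientation: [[-0.994, 0.106, 0.001], [0.106, 0.994, -0.0], [-0.001, 0.0, -1.0]]
contact_force: [0.0, -0.3, 0.7]
gripper_width: 0.0857
```

Call:
play_rows([
  {"grip": -1, "offset": [0, 0, -0.04], "twist": 0},
  {"grip": -1, "offset": [0, 0, -0.04], "twist": 0},
  {"grip": -1, "offset": [0, 0, -0.022], "twist": 0},
  {"grip": -1, "offset": [0, 0, 0], "twist": 0},
  {"grip": 0, "offset": [0, 0, 0], "twist": 0},
  {"grip": 0, "offset": [0, 0, 0], "twist": 0},
  {"grip": 0, "offset": [0, 0, 0], "twist": 0},
  {"grip": 0, "offset": [0, 0, 0], "twist": 0},
], newtons=30)

```text
time_s: 3.0
eef_pos: [0.527, 0.0508, 0.0482]
orientation: [[-0.994, 0.106, 0.001], [0.106, 0.994, -0.0], [-0.001, 0.0, -1.0]]
contact_force: [0.3, -0.7, -1.0]
gripper_width: 0.0427
```

```bash
python3 - <<'E'
from h import *
save("scene","s3",(225,180,425,330),4)
E
```

```text
(no output)
```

View pics/s3.png

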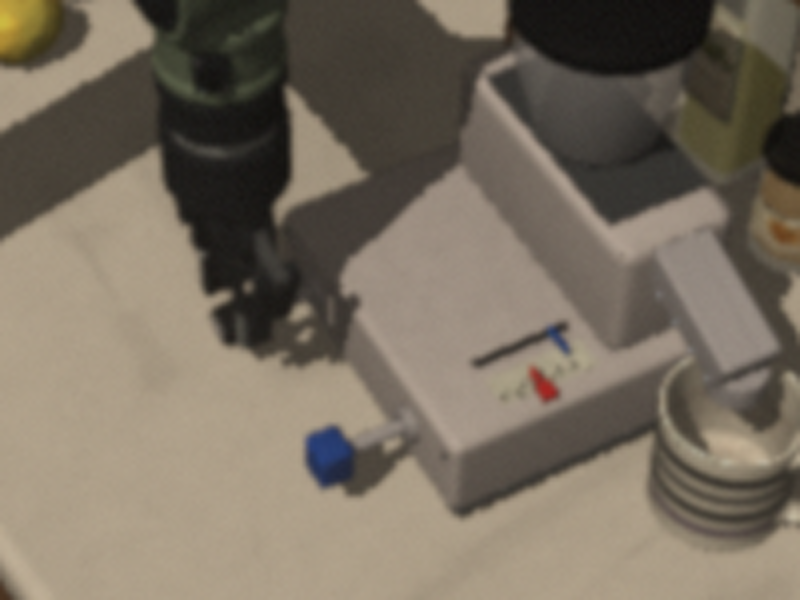

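Width is 43 mm with no contact. The right finger at (245,325) stands in front of the knob, so the knob lies between the pads. Closing now.

Call:
play_rows([
  {"grip": 1, "offset": [0, 0, 0], "twist": 0},
  {"grip": 1, "offset": [0, 0, 0], "twist": 0},
  {"grip": 1, "offset": [0, 0, 0], "twist": 0},
  {"grip": 1, "offset": [0, 0, 0], "twist": 0},
], newtons=40)

```text
time_s: 3.55
eef_pos: [0.5267, 0.0508, 0.0479]
orientation: [[-0.994, 0.106, 0.0], [0.106, 0.994, 0.0], [-0.0, 0.0, -1.0]]
contact_force: [-1.5, 0.8, 5.2]
gripper_width: 0.0242
```

Call:
play_rows([
  {"grip": 1, "offset": [-0.005, 0.0005, 0], "twist": 0},
  {"grip": 1, "offset": [-0.005, 0.0005, 0], "twist": 0},
  {"grip": 1, "offset": [-0.005, 0.0005, 0], "twist": 0},
  {"grip": 1, "offset": [-0.005, 0.0006, 0], "twist": 0},
])

```text
time_s: 4.05
eef_pos: [0.5091, 0.0528, 0.0481]
orientation: [[-0.994, 0.106, 0.005], [0.106, 0.994, 0.0], [-0.005, 0.001, -1.0]]
contact_force: [5.1, 0.2, -0.9]
gripper_width: 0.0239
```

Call:
play_rows([
  {"grip": 1, "offset": [-0.005, 0.0005, 0], "twist": 0},
  {"grip": 1, "offset": [-0.005, 0.0005, 0], "twist": 0},
  {"grip": 1, "offset": [-0.004, 0.0004, 0], "twist": 0},
  {"grip": 1, "offset": [-0.003, 0.0003, 0], "twist": 0},
  {"grip": 1, "offset": [0, 0, 0], "twist": 0},
])

```text
time_s: 4.68
eef_pos: [0.4939, 0.0545, 0.0482]
orientation: [[-0.994, 0.106, 0.008], [0.106, 0.994, 0.0], [-0.008, 0.001, -1.0]]
contact_force: [10.3, -0.0, -6.7]
gripper_width: 0.0239
```

Call:
play_rows([
  {"grip": 1, "offset": [-0.003, 0.0003, 0], "twist": 0},
  {"grip": 1, "offset": [-0.003, 0.0003, 0], "twist": 0},
  {"grip": 1, "offset": [0, 0, 0], "twist": 0},
])

```text
time_s: 5.05
eef_pos: [0.4936, 0.0545, 0.0486]
orientation: [[-0.994, 0.106, 0.018], [0.107, 0.994, -0.001], [-0.018, 0.001, -1.0]]
contact_force: [23.4, -1.2, -22.9]
gripper_width: 0.0237
```

```bash
python3 - <<'E'
from h import *
c=save("scene","s4",(225,200,345,290),6.6)
E
```

```text
(no output)
```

View pics/s4.png

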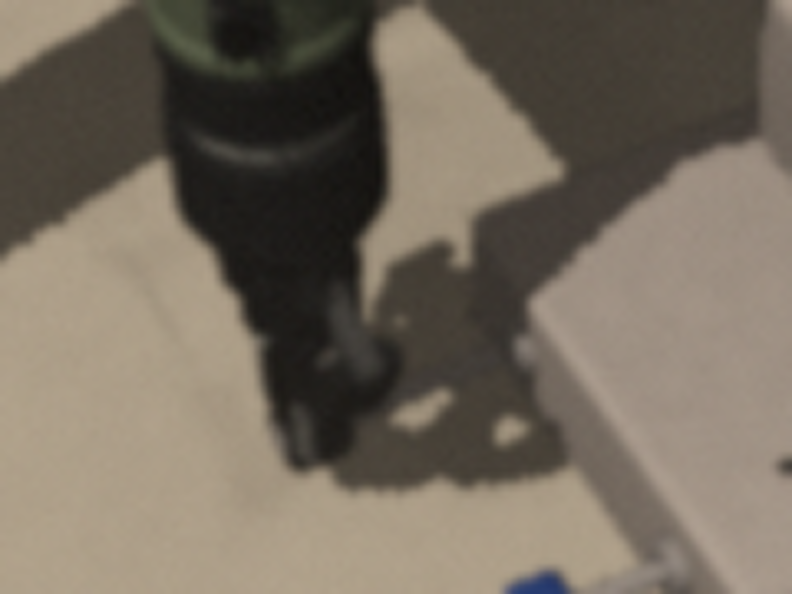

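The gripper has moved to (310,430), and the force climbs at a rigid stop after about 33 mm of travel, so the knob is fully out. Next I'll push it home.

Call:
play_rows([
  {"grip": 1, "offset": [0.005, -0.0005, 0], "twist": 0},
  {"grip": 1, "offset": [0.005, -0.0005, 0], "twist": 0},
  {"grip": 1, "offset": [0.005, -0.0006, 0], "twist": 0},
  {"grip": 1, "offset": [0.005, -0.0005, 0], "twist": 0},
  {"grip": 1, "offset": [0.005, -0.0005, 0], "twist": 0},
  {"grip": 1, "offset": [0.005, -0.0006, 0], "twist": 0},
  {"grip": 1, "offset": [0.005, -0.0005, 0], "twist": 0},
  {"grip": 1, "offset": [0.005, -0.0005, 0], "twist": 0},
  {"grip": 1, "offset": [0.004, -0.0004, 0], "twist": 0},
  {"grip": 1, "offset": [0.002, -0.0002, 0], "twist": 0},
  {"grip": 1, "offset": [0, 0, 0], "twist": 0},
])

```text
time_s: 6.48
eef_pos: [0.5279, 0.0507, 0.048]
orientation: [[-0.994, 0.106, -0.003], [0.106, 0.994, 0.0], [0.003, 0.0, -1.0]]
contact_force: [-3.9, 0.8, 8.5]
gripper_width: 0.0238
```

Call:
play_rows([
  {"grip": 1, "offset": [0.003, -0.0003, 0], "twist": 0},
  {"grip": 1, "offset": [0.003, -0.0003, 0], "twist": 0},
  {"grip": 1, "offset": [0.002, -0.0002, 0], "twist": 0},
  {"grip": 1, "offset": [0, 0, 0], "twist": 0},
])

```text
time_s: 6.98
eef_pos: [0.5291, 0.0506, 0.0476]
orientation: [[-0.994, 0.105, -0.015], [0.105, 0.994, 0.001], [0.015, -0.0, -1.0]]
contact_force: [-19.9, 2.5, 27.6]
gripper_width: 0.0235
```

Travel between the stops measures 35.7 mm, so the gate is home. I'll relax, release and go over the blue grip.

Call:
play_rows([
  {"grip": 1, "offset": [-0.004, 0.0004, 0], "twist": 0},
  {"grip": 1, "offset": [-0.003, 0.0003, 0], "twist": 0},
  {"grip": 0, "offset": [0, 0, 0], "twist": 0},
  {"grip": -0.2, "offset": [0, 0, 0], "twist": 0},
  {"grip": -0.2, "offset": [0, 0, 0], "twist": 0},
  {"grip": -0.2, "offset": [0, 0, 0], "twist": 0},
  {"grip": -0.2, "offset": [0, 0, 0.03], "twist": 0},
  {"grip": -0.2, "offset": [0, 0, 0.04], "twist": 0},
  {"grip": -0.2, "offset": [0, 0, 0.03], "twist": 0},
  {"grip": -0.2, "offset": [-0.003, -0.04, 0], "twist": 0},
  {"grip": -0.2, "offset": [-0.004, -0.04, 0], "twist": 0},
  {"grip": -0.2, "offset": [-0.004, -0.04, 0], "twist": 0},
  {"grip": -0.2, "offset": [0, 0, 0], "twist": 0},
  {"grip": -0.2, "offset": [0, 0, 0], "twist": 0},
])

```text
time_s: 8.72
eef_pos: [0.5195, -0.0695, 0.1476]
orientation: [[-0.994, 0.106, -0.0], [0.106, 0.994, 0.001], [0.0, 0.001, -1.0]]
contact_force: [0.5, -0.0, 0.4]
gripper_width: 0.0513
```

```bash
python3 - <<'E'
from h import *
a=r.camera("scene")["color"][190:320,235:395]; b=r.camera("top")["color"][180:320,275:375]
A=cv2.resize(a,None,fx=3.2,fy=3.2,interpolation=2); B=cv2.resize(b,None,fx=3,fy=3,interpolation=2)
im=np.zeros((420,A.shape[1]+B.shape[1],3),np.uint8); im[:A.shape[0],:A.shape[1]]=A; im[:,A.shape[1]:]=B
cv2.imwrite("pics/s5.png",im[:,:,::-1])
E
```

```text
(no output)
```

View pics/s5.png

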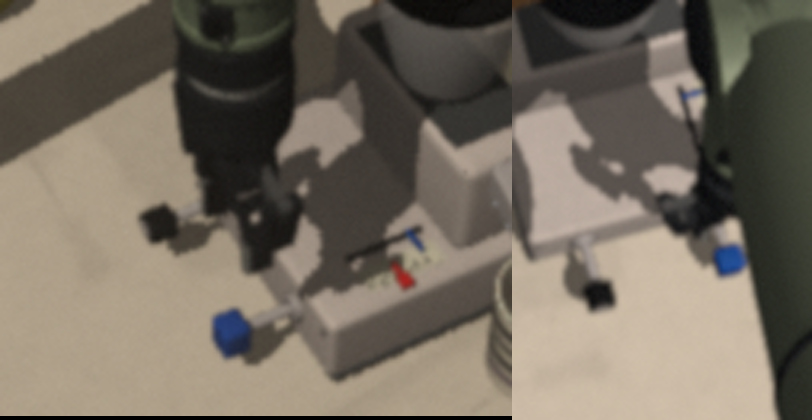

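The knob is home at (158,222), and the gripper hovers above the blue grip. I'll descend, close and watch the force.

Call:
play_rows([
  {"grip": -0.2, "offset": [-0.001, 0, -0.04], "twist": 0},
  {"grip": -0.2, "offset": [0, 0, -0.04], "twist": 0},
  {"grip": -0.2, "offset": [0, 0, -0.02], "twist": 0},
  {"grip": -0.2, "offset": [0, 0, 0], "twist": 0},
  {"grip": 1, "offset": [0, 0, 0], "twist": 0},
  {"grip": 1, "offset": [0, 0, 0], "twist": 0},
  {"grip": 1, "offset": [0, 0, 0], "twist": 0},
  {"grip": 1, "offset": [0, 0, 0], "twist": 0},
  {"grip": 1, "offset": [0, 0, 0], "twist": 0},
], newtons=60)

```text
time_s: 9.95
eef_pos: [0.5197, -0.0692, 0.0491]
orientation: [[-0.994, 0.106, 0.003], [0.106, 0.994, 0.001], [-0.003, 0.001, -1.0]]
contact_force: [-0.7, 3.6, 6.6]
gripper_width: 0.0242
```

Call:
play_rows([
  {"grip": 1, "offset": [-0.004, 0.0004, 0], "twist": 0},
  {"grip": 1, "offset": [-0.004, 0.0004, 0], "twist": 0},
  {"grip": 1, "offset": [-0.004, 0.0005, 0], "twist": 0},
  {"grip": 1, "offset": [-0.004, 0.0004, 0], "twist": 0},
  {"grip": 1, "offset": [-0.004, 0.0004, 0], "twist": 0},
  {"grip": 1, "offset": [-0.004, 0.0005, 0], "twist": 0},
  {"grip": 1, "offset": [0, 0, 0], "twist": 0},
  {"grip": 1, "offset": [0, 0, 0], "twist": 0},
])

```text
time_s: 10.95
eef_pos: [0.4994, -0.0669, 0.0492]
orientation: [[-0.994, 0.105, 0.009], [0.105, 0.994, 0.001], [-0.009, 0.002, -1.0]]
contact_force: [9.0, 3.5, -3.7]
gripper_width: 0.0246
```

```bash
python3 - <<'E'
from h import *
ims=[r.camera("scene")["color"].astype(float) for _ in range(4)]
im=np.mean(ims,0).astype(np.uint8)[245:300,320:395]
cv2.imwrite("pics/s6.png",cv2.resize(im,None,fx=10,fy=10,interpolation=2)[:,:,::-1])
E
```

```text
(no output)
```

View pics/s6.png

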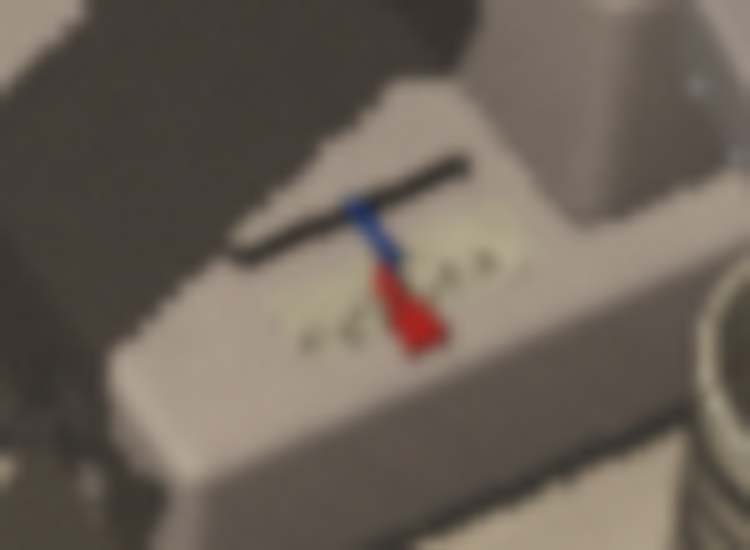

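The pointer tip is at crop (395,260) and the marker tip at (383,268), so the pointer is still slightly short of it.

```bash
python3 - <<'E'
from fit import *
def L(u,v):
    w=onz(S,320+(u+.5)/10-.5,245+(v+.5)/10-.5,.079)-[p[0],p[1],0]; c,n=np.cos(p[2]),np.sin(p[2]); return np.round([c*w[0]+n*w[1],-n*w[0]+c*w[1]],4)
for q in [(395,260),(355,205),(383,268),(420,342)]: print(q,L(*q))
E
```

```text
(395, 260) [ 0.0721 -0.081 ]
(355, 205) [ 0.0726 -0.0621]
(383, 268) [ 0.0683 -0.0817]
(420, 342) [ 0.0642 -0.1047]
```

Call:
play_rows([
  {"grip": 1, "offset": [-0.0025, 0.0003, 0], "twist": 0},
  {"grip": 1, "offset": [-0.0025, 0.0003, 0], "twist": 0},
  {"grip": 1, "offset": [0, 0, 0], "twist": 0},
  {"grip": 1, "offset": [0, 0, 0], "twist": 0},
  {"grip": 1, "offset": [0, 0, 0], "twist": 0},
])

```text
time_s: 11.78
eef_pos: [0.4947, -0.0664, 0.0492]
orientation: [[-0.994, 0.105, 0.01], [0.105, 0.994, 0.001], [-0.009, 0.002, -1.0]]
contact_force: [8.7, 3.5, -3.0]
gripper_width: 0.0241
```

```bash
cat > m.py <<'E'
from fit import *
ims=[r.camera("scene")["color"].astype(float) for _ in range(6)]
m=np.mean(ims,0); im=m[255:290,335:380].astype(np.uint8)
cv2.imwrite("pics/s%d.png"%int(r.sense()["time_s"]*100),cv2.resize(im,None,fx=16,fy=16,interpolation=2)[:,:,::-1])
yy,xx=np.mgrid[255:290,335:380]; R_,G,B=[m[255:290,335:380,i] for i in range(3)]
c,n=np.cos(p[2]),np.sin(p[2])
for nm,w in(("blue",B-R_),("red",R_-G)):
    w=w-25 if nm=="blue" else w-45; w=np.clip(w,0,None)
    P=[]
    for u,v,k in zip(xx.ravel(),yy.ravel(),w.ravel()):
        if k>0:
            q=onz(S,u,v,.079)-[p[0],p[1],0]; P.append((c*q[0]+n*q[1],-n*q[0]+c*q[1],k))
    P=np.array(P); print(nm,len(P))
    for a in np.arange(-.055,-.115,-.006):
        g=P[(P[:,1]<a)&(P[:,1]>=a-.006)]
        if len(g): print("y%.3f x%.4f n%d"%(a-.003,np.average(g[:,0],weights=g[:,2]),len(g)))
E
python3 m.py; ls pics
```

```text
blue 11
y-0.064 x0.0676 n4
y-0.070 x0.0679 n4
y-0.076 x0.0674 n3
red 31
y-0.082 x0.0668 n2
y-0.088 x0.0666 n5
y-0.094 x0.0662 n7
y-0.100 x0.0661 n11
y-0.106 x0.0654 n6
s1207.png
s2.npz
s2.png
s3.npz
s3.png
s4.npz
s4.png
s5.png
s6.png
scc.npz
scc.png
scene0.npz
scene0.png
top0.npz
top0.png
topc.npz
topc.png
```

View pics/s1207.png

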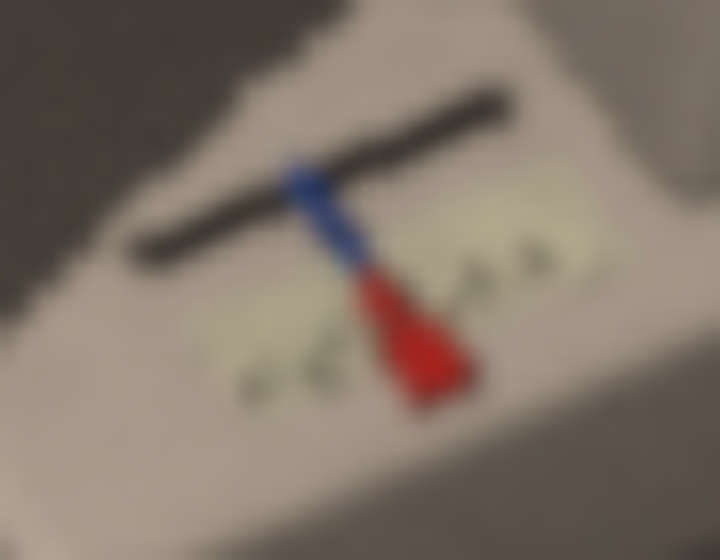

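Call:
play_rows([
  {"grip": 1, "offset": [-0.0005, 0, 0], "twist": 0},
  {"grip": 1, "offset": [0, 0, 0], "twist": 0},
  {"grip": 1, "offset": [0, 0, 0], "twist": 0},
  {"grip": 1, "offset": [0, 0, 0], "twist": 0},
  {"grip": 1, "offset": [0, 0, 0], "twist": 0},
  {"grip": 1, "offset": [0, 0, 0], "twist": 0},
])

```text
time_s: 12.82
eef_pos: [0.4945, -0.0663, 0.0492]
orientation: [[-0.994, 0.105, 0.01], [0.105, 0.994, 0.001], [-0.01, 0.002, -1.0]]
contact_force: [10.2, 3.7, -4.1]
gripper_width: 0.0241
```

```bash
python3 m.py; python3 - <<'E'
from h import *
# gate knob position in this view: dark blob near its home pixel, plus other objects vs start
S=dict(np.load("pics/scene0.npz"))
c=save("scene","s9",(225,180,425,330),4); d=np.abs(c["color"].astype(int)-S["color"]).sum(2)
for n,(x,y) in dict(keys=(330,392),tape=(396,398),mug=(408,293),spoon=(200,246),garlic=(184,210),lemon=(230,186)).items(): print(n,d[y-15:y+15,x-15:x+15].mean())
s=r.sense();print(s["time_s"],s["contact_force"],s["gripper_width"],s["eef_pos"])
E
```

```text
blue 10
y-0.064 x0.0671 n4
y-0.070 x0.0672 n4
y-0.076 x0.0676 n2
red 32
y-0.082 x0.0666 n2
y-0.088 x0.0665 n5
y-0.094 x0.0662 n7
y-0.100 x0.0661 n11
y-0.106 x0.0654 n7
keys 42.44555555555556
tape 41.92333333333333
mug 33.00333333333333
spoon 196.59333333333333
garlic 136.78333333333333
lemon 134.98888888888888
13.175 [10.15091068  4.80776063 -4.67401992] 0.024520645466586093 [ 0.49448098 -0.06635985  0.049226  ]
```

View pics/s9.png

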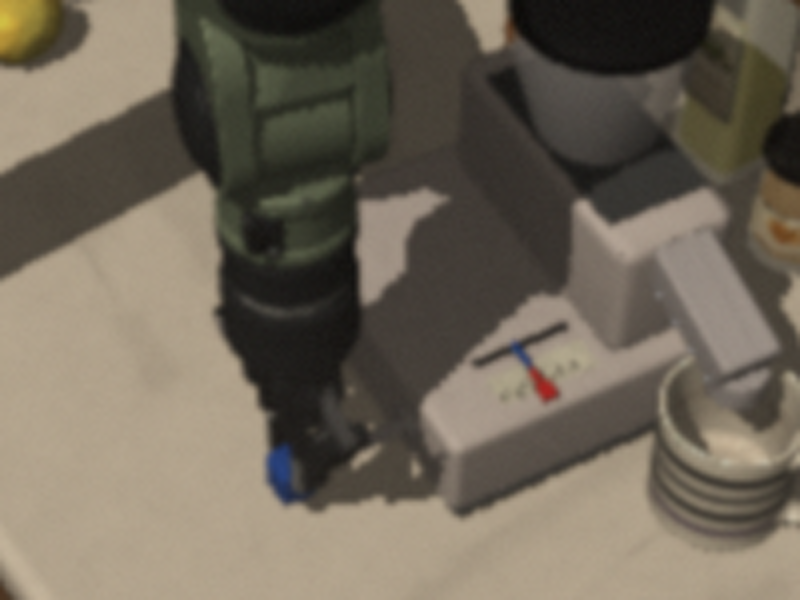

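The pointer tip at (360,262) meets the marker tip at (368,275) in the close-up. In the wide view the blue grip is held at (285,472) and the mug stands untouched. Handing in.

```bash
python3 -c "
from station import r
print(r.finish_job()); s=r.sense(); print(s['time_s'],s['contact_force'],s['gripper_width'])"
```

```text
the job is handed in; nothing more can be done
None
the job is handed in; nothing more can be done
```

I freed the gate, pulled the blue grip out to the red marker, and handed the job in at about 13 s with the gripper still holding it. No verdict was reported.

- **Gate knob:** I pulled it out to its hard stop and pushed it home to the other one. The travel between the stops measured 35.7 mm, against 35 mm expected. The knob was hidden behind the arm in the last picture. My last view of it, after releasing it and before moving to the blue grip, showed it home.
- **Blue grip:** In the last camera measurement the pointer was about 0.5–1 mm from the marker, within the 4 mm allowed. The grip was steady, with about 10 N of spring pull on the tool and the fingers closed on it at 24 mm.
- **Marker:** It measured 0.0276 m at the start and about the same at the end, so it does not appear to have moved.
- **Loose things:** The mug, keys and tape showed little change in the pictures. The check for the lemon, garlic and spoon was inconclusive: their picture areas did change. I put this down to the arm's shadow, which lay over them at the start, and the gripper never went down near them.

The first move call was refused because some rows had no twist value; nothing moved, and I resent it complete. Both grips closed to about 24 mm, less than the 28 mm knob and 26 mm block, but neither slipped.

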